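# Complete the relay kit on the service desk

### The job

Fill the two empty cells of the row with the two spare orange relays standing on the desk, one relay in each, upright on the cell's floor. Leave the relays that are already in cells, the grey timer module, the screwdriver and the carton where they are.

Things in the scene. Friction and masses are not known exactly. Their poses are not given: they have to be found in the camera images.
- relay_1: Plug-in relay: upright block 36 x 36 mm in plan, 58 mm tall, black foot, orange cover, flat top with a green lever strip; 60 to 115 g. Two of the four relays start upright in cells, two stand upright on the desk as spares; tell which from their positions. Origin: centre of the underside; z up; x and y square to the sides, all four sides equally good to grip.
- relay_2: Plug-in relay: upright block 36 x 36 mm in plan, 58 mm tall, black foot, orange cover, flat top with a green lever strip; 60 to 115 g. Two of the four relays start upright in cells, two stand upright on the desk as spares; tell which from their positions. Origin: centre of the underside; z up; x and y square to the sides, all four sides equally good to grip.
- relay_3: Plug-in relay: upright block 36 x 36 mm in plan, 58 mm tall, black foot, orange cover, flat top with a green lever strip; 60 to 115 g. Two of the four relays start upright in cells, two stand upright on the desk as spares; tell which from their positions. Origin: centre of the underside; z up; x and y square to the sides, all four sides equally good to grip.
- relay_4: Plug-in relay: upright block 36 x 36 mm in plan, 58 mm tall, black foot, orange cover, flat top with a green lever strip; 60 to 115 g. Two of the four relays start upright in cells, two stand upright on the desk as spares; tell which from their positions. Origin: centre of the underside; z up; x and y square to the sides, all four sides equally good to grip.
- cell_a: One of four identical grey-blue square open-topped cells, 68 x 68 mm outside, 60 x 60 mm inside, 20 mm tall, walls and floor 4 mm, standing in a row at 90 mm pitch on a 6 mm thick aluminium strip (90 x 370 mm) fixed to the desk. Origin: centre of the underside, 6 mm above the desk, so the inner floor is 4 mm above the origin and the rim 20 mm above it. y runs along the row. Order in the row changes.
- cell_b: One of four identical grey-blue square open-topped cells, 68 x 68 mm outside, 60 x 60 mm inside, 20 mm tall, walls and floor 4 mm, standing in a row at 90 mm pitch on a 6 mm thick aluminium strip (90 x 370 mm) fixed to the desk. Origin: centre of the underside, 6 mm above the desk, so the inner floor is 4 mm above the origin and the rim 20 mm above it. y runs along the row. Order in the row changes.
- cell_c: One of four identical grey-blue square open-topped cells, 68 x 68 mm outside, 60 x 60 mm inside, 20 mm tall, walls and floor 4 mm, standing in a row at 90 mm pitch on a 6 mm thick aluminium strip (90 x 370 mm) fixed to the desk. Origin: centre of the underside, 6 mm above the desk, so the inner floor is 4 mm above the origin and the rim 20 mm above it. y runs along the row. Order in the row changes.
- cell_d: One of four identical grey-blue square open-topped cells, 68 x 68 mm outside, 60 x 60 mm inside, 20 mm tall, walls and floor 4 mm, standing in a row at 90 mm pitch on a 6 mm thick aluminium strip (90 x 370 mm) fixed to the desk. Origin: centre of the underside, 6 mm above the desk, so the inner floor is 4 mm above the origin and the rim 20 mm above it. y runs along the row. Order in the row changes.
- timer: Timer module, not wanted: same size as a relay (36 x 36 x 58 mm, upright on the desk) but grey with a round blue dial on top. Origin: centre of the underside, z up.
- screwdriver: Screwdriver with a yellow handle lying on the desk to the left of the work, about 200 mm long along its x axis, blade to +x, under 35 mm high. Bystander.
- carton: Closed white carton 75 x 90 x 60 mm on the desk to the right of the work. Bystander. Origin: centre of the underside.
Things that resemble listed ones, but are neither listed nor needed, are in the scene too. What is shaped like the relay_3 but white or yellow is not meant.

How it is judged:
By the outcome, as a careful person would: the job done as asked, in the order asked, and still so for the second after the job is handed in, with the robot touching nothing.
It also fails if it takes over 48 s, if anything falls off the work surface, if the arm or the gripper's body presses on something with over 40 N, if the wrist force passes 120 N, or if a joint passes its speed limit or range.

### The arm

A 6-joint arm with a two-finger parallel gripper is mounted at the origin on the work surface. World frame = base frame: x ahead of the robot, y to its left, z up, the work surface at z = 0. Lengths are in mm, angles in rad, forces in N, time in s.
With the tool pointing down it reaches from about 275 to 750 mm from the base axis. Payload 10.2 kg.
Tool frame: the origin (TCP) lies between the finger pads; the fingertips stand 17 mm ahead of it and the grasp point (between the pads) lies 2 mm behind it (tips_ahead is the distance from the TCP to the fingertips, in mm); z points along the fingers, y is the line along which they close (so a half turn about z gives the same grasp; the last joint's range is limited). The gripper opens to 85 mm and grips with 20 to 120 N. Pads are 22 mm wide; open, the fingers measure 114 mm over their backs; the gripper's body (76 mm by 85 mm) begins 54 mm behind the grasp point. The pads swing forward as they close: fully open they stand 13 mm farther back than shut.
Start: joints at [1.032, 0.313, 1.498, -0, 1.331, -0.223], TCP at [163.066, 499.04, 248.294] pointing down, gripper open.
Joint ranges: [-2.94, 2.94], [-0.97, 2.17], [0.19, 2.56], [-1.23, 4.37], [0.02, 3.11], [-2.88, 2.88]. Speed limits (rad/s): [2.39, 2.39, 3.01, 3.14, 3.14, 3.14].

### API

Orientations are given as a unit quaternion [w, x, y, z].
In Python, from rig import sense, capture, finish_job, boxes_of, tips_ahead gives the robot as it stands.
- The arm moves only by the tool drive_tool, never from a script. Its argument "commands" is text: rows parted by semicolons, each of 7 numbers parted by spaces: the shift along the world's x, y, z in units of 0.1 m (1.0 is 0.1 m), then the turn, a rotation vector about the world's x, y, z in units of pi/4 rad (1.0 is pi/4 rad), then the opening in per cent of the stroke, from 0 (shut) to 100 (fully open). A call has 1 to 20 rows; each row shifts and turns the commanded pose from where the row before left it; what a row does not reach is not made up. A row lasts 1/12 s, in which the tool goes at most 41.7 mm and 7.16 degrees, less where a joint would pass 70% of its speed; a pose out of reach is approached as far as the arm can. A call with a number of a shift or a turn outside -1 to 1 is refused whole. A call with a gripper value outside its range is refused whole. The fingers move at their own pace and stop on an object; "force" is the grip in N (left out, the last holds). Time passes only in rows, so rows that do not move let the fingers close. It gives the time, the measured TCP pose, the force, the opening and the grip force at its end, in the units of the state.
- sense(): the state, without advancing time (a new reading comes with each control period).
- capture(name): name is "scene" or "top" or "wrist"; returns a dict with "pixels" (384x512x3 uint8, blue, green, red), "fov_y" (degrees; the focal length in pixels is half the picture's height over the tangent of half this angle, whatever the lens; pixels are square), "cx", "cy" (the principal point, pixels), "position" and "attitude" of the camera in the world; the wrist camera has in their place "tool_from_camera" (4x4, takes a point from camera to tool coordinates, whose origin is the TCP and whose axes are the flange's). Camera axes: x right, y down, z forward; pixel columns grow to the right and rows downward; lengths in mm; the calibration is good to about 2 mm. A picture is of the moment at which its call begins: read the wrist's pose just before it. There is no depth.
- finish_job(): hands the job in; it is judged then, once.
Trained networks look in a picture, given as the dict that the camera call returned (one of the last four; its "shot" number tells which), for a name from the list of things; names that differ only in an ending like _2 or _b are one class to them, and where a whole thing is asked for, a point or a joint stands for the part that bears it (a point fixed in the world has none). Each returns a list of dicts, best first, with "confidence" (0 to 1); they miss things now and then, are a little off and sometimes report something else, mostly with a low value. They report only what shows in the picture. A call takes as long as a camera call. They do not tell look-alikes from the thing itself.
- boxes_of(picture, name): "position" ([column, row] in pixels, amid what is visible of it).
The state is a dict: "time_s": time; "joints": joint angles; "dq": joint speeds; "tau": joint torques, N m; "eef_pos": TCP position; "ee_rot": TCP orientation; "force": force on the tool from outside, world axes, zero at the start; "wrist_torque": the same for the moment, N m; "grip_width": opening from 0.0 (shut) to 1.0 (fully open); "grip_force": force on a finger pad.
Only numpy, scipy, OpenCV 4.12 (cv2) and the standard library are available. Lean on these libraries where they do the work, as an engineer would, in place of code of your own. Each camera call takes 0.05 s, during which the arm holds its last target. There are 200 camera calls.

## Working session

There is one attempt and no reset: what is moved stays moved. The work goes in short steps, Python scripts to look and compute and a tool call to move; the robot and the scene stay as the last step left them, time stands still between calls to the robot, and variables do not carry over. Pictures are saved under pics/ and viewed, at most 10 in all, crops included, and the job is handed in when it is done.

Besides the shell and the picture viewer there is one more tool, called in YAML: its name, and indented under it one key for each argument. drive_tool: Moves the arm, as the interface text tells. Shifts and turns lie within -1 to 1; 1 stands for 0.1 m of shift or pi/4 rad of turn. Its arguments: {"type":"object","properties":{"commands":{"type":"string"},"force":{"type":"number"}},"required":["commands"]}

```bash
ls; mkdir -p pics; cat > h.py <<'E'
import numpy as np, cv2
from scipy.spatial.transform import Rotation as R
from rig import sense, capture, finish_job, boxes_of
def rot(a):
    a=np.array(a,float)
    return a if a.shape==(3,3) else R.from_quat(a,scalar_first=True).as_matrix()
def cam(p,s=None):
    if 'position' in p: return np.array(p['position'],float),rot(p['attitude'])
    T=np.array(p['tool_from_camera']);A=rot(s['ee_rot'])
    return A@T[:3,3]+s['eef_pos'],A@T[:3,:3]
def to_world(p,uv,z,s=None):
    o,A=cam(p,s);f=p['pixels'].shape[0]/2/np.tan(np.radians(p['fov_y'])/2)
    d=A@np.array([(uv[0]-p['cx'])/f,(uv[1]-p['cy'])/f,1]);return o+d*(z-o[2])/d[2]
E
python3 - <<'E'
from h import *
a=capture("top");b=capture("scene")
cv2.imwrite("pics/a.png",a['pixels']);cv2.imwrite("pics/b.png",b['pixels'])
print(a['position'],a['attitude'],a['fov_y'],a['cx'],a['cy'])
for n,z in(("relay_1",40),("cell_a",15),("timer",40),("carton",30),("screwdriver",15)):
  for d in boxes_of(a,n): print(n,round(d['confidence'],2),np.round(d['position']),np.round(to_world(a,d['position'],z)))
print(sense())
E
```

```text
pics
[2.74862407e+02 7.00094758e-01 1.35384480e+03] [ 0.07158484 -0.69889905  0.70863431 -0.06521617] 48.81367358970506 252.16962107263987 187.96630199914836
relay_1 0.64 [270. 158.] [630. -46.  40.]
relay_1 0.58 [203. 204.] [484. 165.  40.]
relay_1 0.53 [300. 148.] [ 663. -145.   40.]
relay_1 0.49 [322. 202.] [ 485. -208.   40.]
relay_1 0.45 [177. 185.] [547. 251.  40.]
cell_a 0.72 [299. 157.] [ 637. -144.   15.]
cell_a 0.62 [248. 164.] [619.  25.  15.]
cell_a 0.58 [218. 168.] [607. 122.  15.]
cell_a 0.51 [264. 157.] [640. -30.  15.]
timer 0.71 [302. 149.] [ 658. -150.   40.]
timer 0.65 [246. 217.] [442.  33.  40.]
carton 0.73 [382. 175.] [ 570. -404.   30.]
screwdriver 0.7 [124. 221.] [437. 422.  15.]
screwdriver 0.7 [271. 155.] [648. -53.  15.]
{'time_s': 0.35, 'joints': array([ 1.03158882e+00,  3.13040446e-01,  1.49784048e+00,  3.12746202e-07,
        1.33103535e+00, -2.23392949e-01]), 'dq': array([-0.00104574, -0.00162335,  0.00100572, -0.00023964,  0.00088603,
        0.00138043]), 'tau': array([-2.99396605e-03, -4.11773479e+01, -2.59606379e+01, -2.91029255e-04,
        1.53132612e-03, -1.10399233e-05]), 'eef_pos': array([163.04364681, 498.99185805, 248.16934589]), 'ee_rot': array([-6.03541804e-05,  1.57251900e-01,  9.87558512e-01, -1.50130599e-04]), 'force': array([-0.00923732, -0.16496578,  0.79993824]), 'wrist_torque': array([-0.01443314, -0.01744978,  0.01557888]), 'grip_force': 0.0, 'grip_width': 1.0035286197459494}
```

```bash
python3 - <<'E'
import cv2
a=cv2.imread("pics/a.png")[110:260,100:400]
cv2.imwrite("pics/a2.png",cv2.resize(a,(800,400),interpolation=cv2.INTER_CUBIC))
E
```

```text
(no output)
```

View pics/a2.png

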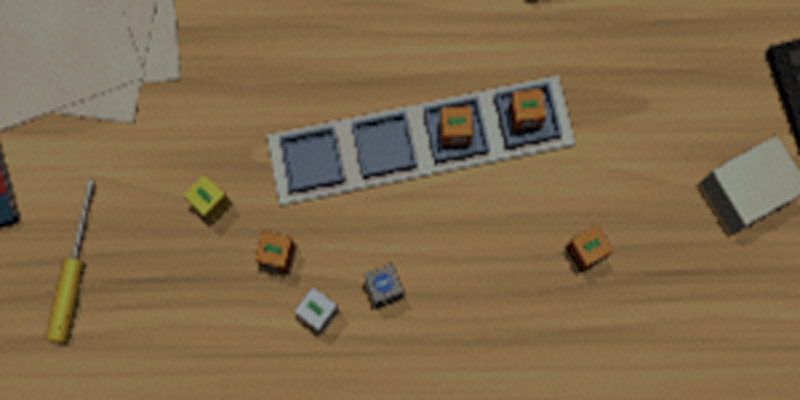

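View pics/b.png

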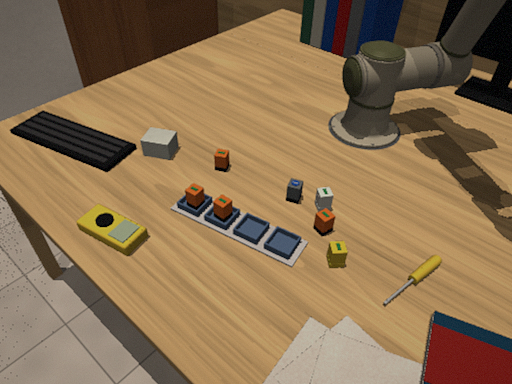

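The top view shows orange spares at full-image (203,204) and (321,203). The empty cells are at about (217,170) and (244,164); the right two are filled. White and yellow relays and the grey timer are look-alikes.

```bash
python3 - <<'E'
from h import *
import rig; print(rig.tips_ahead)
a=capture("top");s=sense();w=capture("wrist");print(np.round(w['tool_from_camera'],3),w['fov_y'])
hsv=cv2.cvtColor(cv2.resize(a['pixels'],None,fx=4,fy=4,interpolation=cv2.INTER_CUBIC),cv2.COLOR_BGR2HSV)
def seg(lo,hi,z,mn):
  m=cv2.morphologyEx(cv2.inRange(hsv,lo,hi),cv2.MORPH_CLOSE,np.ones((5,5)))
  for c in cv2.findContours(m,cv2.RETR_EXTERNAL,cv2.CHAIN_APPROX_NONE)[0]:
    if cv2.contourArea(c)<mn: continue
    r=cv2.boxPoints(cv2.minAreaRect(c)); q=(r+.5)/4-.5
    if not(150<q[:,0].mean()<350 and 120<q[:,1].mean()<250): continue
    P=np.array([to_world(a,u,z)[:2] for u in q]); e=np.roll(P,-1,0)-P
    print(z,np.round(q.mean(0)),np.round(P.mean(0),1),np.round(np.linalg.norm(e,axis=1)),np.round(np.degrees(np.arctan2(e[0,1],e[0,0]))%90,1))
seg((3,130,80),(13,255,255),58,300)
seg((95,40,20),(125,255,130),20,600)
E
```

```text
17.0
[[   0.      -0.948   -0.318   82.666]
 [   1.      -0.       0.       0.205]
 [  -0.      -0.318    0.948 -124.018]
 [   0.       0.       0.       1.   ]] 71.1011663818009
20 [243. 216.] [447.4  40.6] [24. 24. 24. 24.] 36.4
20 [216. 169.] [599.7 126.2] [67. 70. 67. 70.] 11.1
20 [244. 164.] [617.   38.2] [67. 71. 66. 71.] 11.4
20 [271. 158.] [634.5 -50. ] [68. 72. 67. 72.] 12.3
20 [297. 153.] [ 651.6 -138.1] [69. 72. 69. 72.] 13.3
```

drive_tool:
  commands: "0.26 -0.28 0 0 0 0 80;0.26 -0.28 0 0 0 0 80;0.26 -0.28 0 0 0 0 80;0.26 -0.28 0 0 0 0 80;0.26 -0.28 0 0 0 0 80;0.26 -0.28 0 0 0 0 80;0.26 -0.28 0 0 0 0 80;0.26 -0.28 0 0 0 0 80;0.26 -0.28 0 0 0 0 80;0.26 -0.28 0 0 0 0 80;0.26 -0.28 0 0 0 0 80;0.26 -0.26 0 0 0 0 80;0 0 0 0 0 0 80;0 0 0 0 0 0 80"
  force: 40

```text
time_s: 1.62
eef_pos: [475.8, 163.8, 247.9]
ee_rot: [-0.0, 0.159, 0.987, -0.0]
force: [-1.2, 0.1, 1.1]
grip_width: 0.801
grip_force: 0.0
```

```bash
cat > look.py <<'E'
from h import *
import sys
s=sense();w=capture("wrist");cv2.imwrite(f"pics/{sys.argv[1]}.png",w['pixels'])
y=rot(s['ee_rot'])[:,1];print(s['time_s'],np.round(s['eef_pos'],1),s['grip_width'],"closing angle",np.degrees(np.arctan2(y[1],y[0])))
hsv=cv2.cvtColor(w['pixels'],cv2.COLOR_BGR2HSV);m=cv2.inRange(hsv,(3,150,60),(16,255,255))
o,A=cam(w,s)
for d in boxes_of(w,"relay_1"): print(round(d['confidence'],2),np.round(d['position']),np.round(to_world(w,d['position'],40,s)))
for c in cv2.findContours(cv2.morphologyEx(m,cv2.MORPH_CLOSE,np.ones((7,7))),cv2.RETR_EXTERNAL,cv2.CHAIN_APPROX_NONE)[0]:
  if cv2.contourArea(c)>400: print(cv2.boundingRect(c),hsv[int(c[:,0,1].mean()),int(c[:,0,0].mean())])
E
python3 look.py w1
```

```text
1.6167 [475.8 163.8 247.9] 0.8009788311171168 closing angle 71.74731615975442
0.94 [ 17. 248.] [ 475. -183.   40.]
0.92 [327. 201.] [542. 245.  40.]
0.9 [205. 139.] [417. 122.  40.]
0.65 [257. 173.] [478. 168.  40.]
(0, 233, 39, 45) [ 13 251  72]
(242, 154, 31, 42) [ 13 219 112]
```

View pics/w1.png

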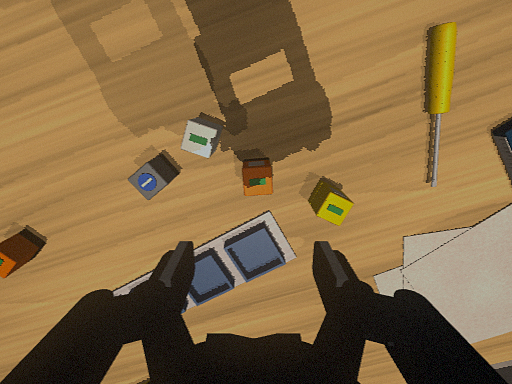

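The view shows the spare relay's top at about cols 243–273, rows 174–195, nearly aligned with the fingers. Next I'll fit its top face in world coordinates.

```bash
cat > top.py <<'E'
from h import *
import sys
def top(w,s,box,name=None,lo=(3,120,0)):
  x0,y0,x1,y1=box;I=cv2.resize(w['pixels'][y0:y1,x0:x1],None,fx=6,fy=6,interpolation=cv2.INTER_CUBIC)
  hsv=cv2.cvtColor(I,cv2.COLOR_BGR2HSV);m=cv2.inRange(hsv,lo,(18,255,255))
  t,_=cv2.threshold(hsv[...,2][m>0],0,255,cv2.THRESH_OTSU)
  g=cv2.inRange(hsv,(35,80,30),(85,255,255))
  k=((m>0)&(hsv[...,2]>t)|(g>0)).astype(np.uint8)*255
  k=cv2.morphologyEx(cv2.morphologyEx(k,cv2.MORPH_CLOSE,np.ones((13,13))),cv2.MORPH_OPEN,np.ones((25,25)))
  c=max(cv2.findContours(k,cv2.RETR_EXTERNAL,cv2.CHAIN_APPROX_NONE)[0],key=cv2.contourArea)
  P=np.array([to_world(w,((u+.5)/6-.5)+[x0,y0],58,s)[:2] for u in c[:,0]],np.float32)
  r=cv2.minAreaRect(P);print("thr",t,"centre",np.round(r[0],1),"size",np.round(r[1],1),"angle%90",round(r[2]%90,1))
  if name: cv2.drawContours(I,[c],-1,(255,255,0),1);cv2.imwrite(name,I)
if __name__=="__main__":
  s=sense();w=capture("wrist");top(w,s,[int(v) for v in sys.argv[1:5]],sys.argv[5])
E
python3 top.py 230 145 290 205 pics/t1.png
```

```text
thr 130.0 centre [478.6 172.8] size [74.8 68.6] angle%90 71.9
```

View pics/t1.png

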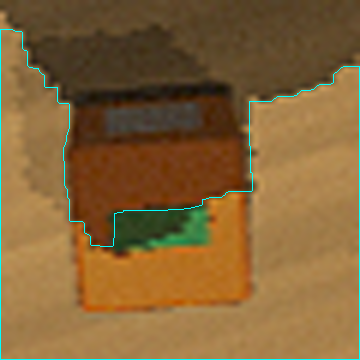

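```bash
python3 - <<'E'
from h import *
s=sense();w=capture("wrist")
P=[to_world(w,((np.array(u)+.5)/6-.5)+[230,145],58,s)[:2] for u in((82,308),(248,298))]
e=P[1]-P[0];n=np.array([e[1],-e[0]])/np.linalg.norm(e);m=(P[0]+P[1])/2
if np.dot(n,-m+s['eef_pos'][:2])<-1e9: pass
print(P,np.linalg.norm(e),np.degrees(np.arctan2(e[1],e[0])),m+18*n,m-18*n)
E
```

```text
[array([494.23141571, 146.7948886 ]), array([502.74382502, 179.95222842])] 34.23259113238004 75.60153777649117 [515.9222374  158.89760847] [481.05300333 167.84950855]
```

drive_tool:
  commands: "0.05 0.04 -0.2 0 0 0.087 75;0 0 -0.36 0 0 0 75;0 0 -0.36 0 0 0 75;0 0 -0.36 0 0 0 75;0 0 -0.36 0 0 0 75;0 0 -0.28 0 0 0 75;0 0 -0.14 0 0 0 75;0 0 0 0 0 0 75;0 0 0 0 0 0 75"

```text
time_s: 2.57
eef_pos: [479.8, 169.7, 42.6]
ee_rot: [-0.0, 0.123, 0.992, -0.0]
force: [0.2, 0.4, 0.3]
grip_width: 0.754
grip_force: 0.0
```

```bash
python3 look.py w2
```

```text
2.5667 [479.8 169.7  42.6] 0.75376393504358 closing angle 75.89041931208153
0.94 [249. 267.] [481. 167.  40.]
0.7 [119. 169.] [413. 120.  40.]
0.6 [382. 284.] [509. 237.  40.]
(212, 222, 74, 103) [ 13 225 111]
```

View pics/w2.png

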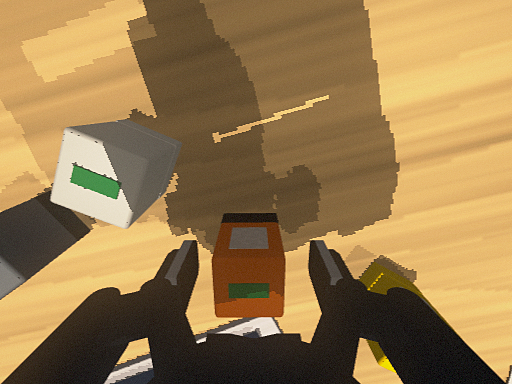

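The relay sits between the fingers, at about (249,267), slightly left of centre; closing will centre it.

drive_tool:
  commands: "0 0 0 0 0 0 38;0 0 0 0 0 0 30;0 0 0 0 0 0 30;0 0 0 0 0 0 30;0 0 0 0 0 0 30;0 0 0 0 0 0 30;0 0 0.2 0 0 0 30;0 0 0.3 0 0 0 30;0.1 -0.04 0.1 0 0 0 30;0.22 -0.08 0 0 0 0.14 30;0.3 -0.1 0 0 0 0.14 30;0.3 -0.1 0 0 0 0.14 30;0.28 -0.11 0 0 0 0.14 30;0 0 0 0 0 0 30;0 0 0 0 0 0 30"
  force: 50

```text
time_s: 3.92
eef_pos: [600.5, 125.4, 101.9]
ee_rot: [-0.0, -0.095, 0.995, 0.0]
force: [-0.8, 0.4, 0.1]
grip_width: 0.413
grip_force: 50.0
```

```bash
python3 look.py w3
```

```text
3.9167 [600.5 125.4 101.9] 0.4134557064970979 closing angle 100.91649918992137
0.76 [ 26. 215.] [628. -42.  40.]
0.67 [430. 181.] [547. 245.  40.]
0.65 [253. 263.] [637. 133.  40.]
(216, 221, 75, 94) [ 12 218 102]
(0, 185, 56, 72) [ 12 207  96]
```

View pics/w3.png

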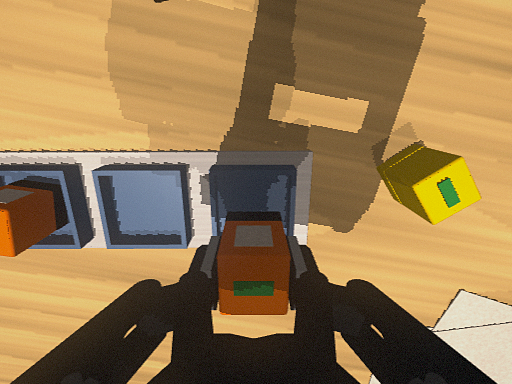

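The held relay is at column 253, over the first empty cell (cols 209–298). The second cell spans cols 92–191, rows 165–248. I'll check the cell centre from these.

```bash
python3 - <<'E'
from h import *
s=sense();w=capture("wrist")
P=np.array([to_world(w,u,26,s)[:2] for u in((93,165),(186,165),(191,248),(92,248))])
c=P.mean(0);print(np.round(P),c,c+90*np.array([-.193,.981]))
Q=np.array([to_world(w,u,s['eef_pos'][2]-43+59,s)[:2] for u in((219,281),(288,281),(289,313),(218,313))]);print(np.round(Q),Q.mean(0))
E
```

```text
[[584.   0.]
 [571.  70.]
 [641.  82.]
 [656.  -0.]] [612.92321535  37.90322794] [595.55321535 126.19322794]
[[599. 110.]
 [593. 143.]
 [612. 147.]
 [618. 113.]] [605.63098851 128.27356222]
```

drive_tool:
  commands: "0 0 -0.2 0 0 0 30;0 0 -0.15 0 0 0 30;0 0 -0.08 0 0 0 30;0 0 -0.05 0 0 0 30;0 0 0 0 0 0 30;0 0 0 0 0 0 30"

```text
time_s: 4.57
eef_pos: [600.1, 126.3, 54.9]
ee_rot: [0.0, -0.096, 0.995, -0.0]
force: [-0.9, 0.9, -1.2]
grip_width: 0.411
grip_force: 50.1
```

drive_tool:
  commands: "0 0 -0.015 0 0 0 30;0 0 -0.007 0 0 0 30;0 0 0 0 0 0 30"

```text
time_s: 4.82
eef_pos: [600.5, 126.2, 53.4]
ee_rot: [0.001, -0.096, 0.995, -0.0]
force: [-1.9, 0.2, 7.0]
grip_width: 0.413
grip_force: 50.9
```

drive_tool:
  commands: "0 0 0 0 0 0 50;0 0 0 0 0 0 62;0 0 0 0 0 0 65;0 0 0 0 0 0 65;0 0 0.2 0 0 0 65;0 0 0.38 0 0 0 65;0 0 0.4 0 0 0 65;-0.05 -0.15 0.35 0 0 0 70;-0.12 -0.35 0.1 0 0 0.08 75;-0.12 -0.35 0 0 0 0.08 75;-0.12 -0.35 0 0 0 0.08 75;-0.12 -0.35 0 0 0 0 75;-0.12 -0.35 0 0 0 0 75;-0.12 -0.35 0 0 0 0 75;-0.12 -0.35 0 0 0 0 75;-0.12 -0.35 0 0 0 0 75;-0.14 -0.35 0 0 0 0 75;0 0 0 0 0 0 75;0 0 0 0 0 0 75"

```text
time_s: 6.4
eef_pos: [484.5, -205.4, 195.0]
ee_rot: [-0.0, -0.188, 0.982, 0.0]
force: [-0.4, 0.6, -0.3]
grip_width: 0.748
grip_force: 0.0
```

```bash
python3 look.py w4; python3 - <<'E'
import cv2
t=capture=None
from h import *
t=capture("top")['pixels'][120:240,150:350]
w=cv2.imread("pics/w4.png")
cv2.imwrite("pics/v4.png",np.vstack([cv2.resize(w[100:250,130:400],(600,333),interpolation=cv2.INTER_CUBIC),cv2.resize(t,(600,260))[:260]]))
E
```

```text
6.4 [ 484.5 -205.4  195. ] 0.7475707990203326 closing angle 111.6357490146831
0.79 [506. 221.] [419.  78.  40.]
0.71 [252. 179.] [ 479. -208.   40.]
0.64 [311. 317.] [622. -70.  40.]
0.59 [254. 315.] [ 646. -138.   40.]
0.47 [452. 327.] [569. 110.  40.]
0.41 [510. 326.] [540. 179.  40.]
(239, 296, 37, 42) [ 10 168  79]
(235, 143, 48, 62) [ 12 210 126]
```

View pics/v4.png

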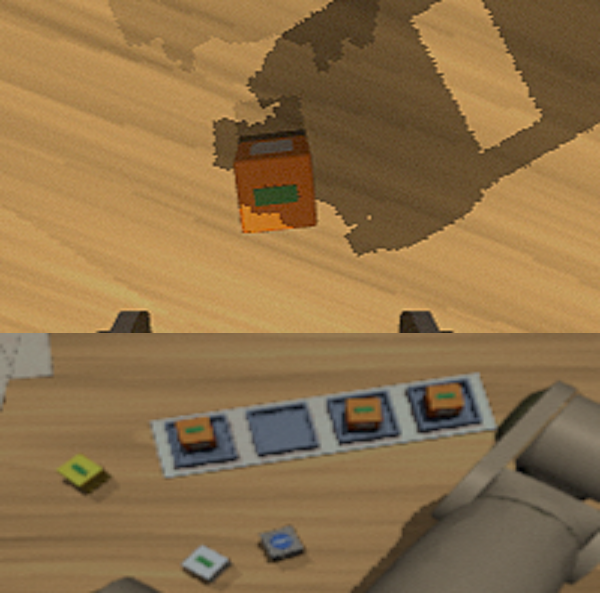

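The first relay stands in its cell. The second spare's near top edge runs from crop (241,232) to (316,226).

```bash
python3 - <<'E'
from h import *
s=sense();w=capture("wrist")
P=[to_world(w,((np.array(u)+.5)/2.222-.5)+[130,100],58,s)[:2] for u in((241,233),(316,227))]
e=P[1]-P[0];n=np.array([e[1],-e[0]])/np.linalg.norm(e);m=(P[0]+P[1])/2
print(np.linalg.norm(e),np.degrees(np.arctan2(e[1],e[0])),m-18*n)
E
```

```text
35.11206805995934 116.7453178274496 [ 482.18702565 -203.08334759]
```

drive_tool:
  commands: "-0.03 0.01 -0.2 0 0 0.113 75;0 0 -0.36 0 0 0 75;0 0 -0.36 0 0 0 75;0 0 -0.32 0 0 0 75;0 0 -0.2 0 0 0 75;0 0 -0.08 0 0 0 75;0 0 0 0 0 0 75;0 0 0 0 0 0 75"

```text
time_s: 7.27
eef_pos: [482.8, -202.8, 44.0]
ee_rot: [0.0, -0.233, 0.972, -0.0]
force: [-0.5, 0.7, 0.0]
grip_width: 0.742
grip_force: 0.0
```

```bash
python3 look.py w5
```

```text
7.2667 [ 482.8 -202.8   44. ] 0.7417826804522187 closing angle 116.96131851907023
0.95 [249. 255.] [ 479. -206.   40.]
(211, 212, 77, 95) [  9 188 110]
```

View pics/w5.png

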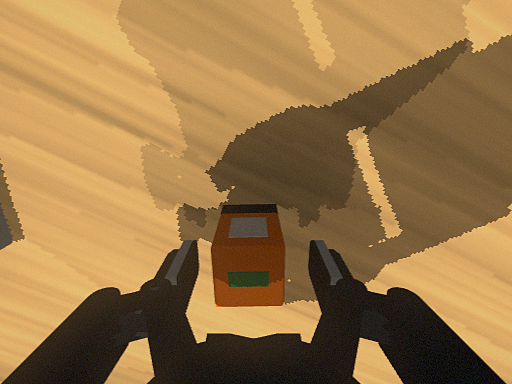

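The relay is between the fingers, 3–5 mm toward the camera side. I'll shift slightly, grip and carry.

drive_tool:
  commands: "-0.04 -0.03 0 0 0 0 60;0 0 0 0 0 0 38;0 0 0 0 0 0 30;0 0 0 0 0 0 30;0 0 0 0 0 0 30;0 0 0 0 0 0 30;0 0 0.2 0 0 0 30;0 0 0.3 0 0 0 30;0.05 0.1 0.32 0 0 0 30;0.15 0.28 0 0 0 -0.1 30;0.18 0.31 0 0 0 -0.1 30;0.18 0.31 0 0 0 -0.1 30;0.18 0.31 0 0 0 -0.05 30;0.18 0.31 0 0 0 0 30;0.18 0.31 0 0 0 0 30;0.18 0.31 0 0 0 0 30;0.15 0.28 0 0 0 0 30;0.12 0.22 0 0 0 0 30;0 0 0 0 0 0 30;0 0 0 0 0 0 30"
  force: 50

```text
time_s: 9.03
eef_pos: [633.0, 69.1, 124.7]
ee_rot: [-0.0, -0.098, 0.995, 0.0]
force: [-0.8, 0.7, 0.2]
grip_width: 0.416
grip_force: 50.0
```

```bash
python3 look.py w6
```

```text
9.0333 [633.   69.1 124.7] 0.41587296032439 closing angle 101.26591058498734
0.97 [331. 189.] [604. 128.  40.]
0.95 [481. 150.] [551. 234.  40.]
0.68 [253. 264.] [685.  80.  40.]
0.63 [104. 183.] [635. -53.  40.]
0.55 [ 18. 180.] [ 646. -120.   40.]
(217, 222, 73, 94) [  9 194 101]
(303, 164, 63, 58) [ 13 246 146]
(0, 156, 41, 59) [  9 194  92]
(63, 152, 76, 62) [ 15 230 227]
```

View pics/w6.png

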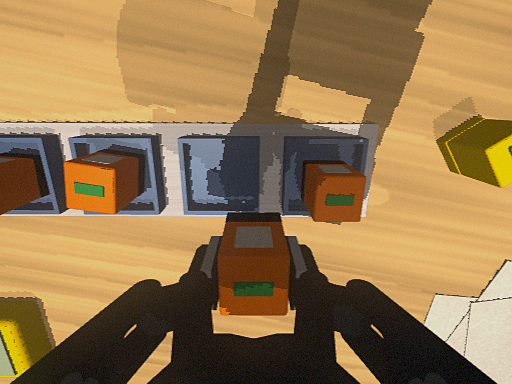

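The arm overshot by one row; the empty cell is at cols 180–262. I'll move back over it, then lower.

drive_tool:
  commands: "-0.08 -0.16 0 0 0 0 30;-0.075 -0.15 0 0 0 0 30;0 0 -0.1 0 0 0 30;0 0 -0.22 0 0 0 30;0 0 -0.2 0 0 0 30;0 0 -0.1 0 0 0 30;0 0 -0.04 0 0 0 30;0 0 0 0 0 0 30;0 0 0 0 0 0 30"

```text
time_s: 9.88
eef_pos: [618.0, 36.9, 59.9]
ee_rot: [0.001, -0.097, 0.995, -0.0]
force: [-0.1, 0.0, -0.2]
grip_width: 0.412
grip_force: 50.0
```

drive_tool:
  commands: "0 0 -0.025 0 0 0 30;0 0 -0.02 0 0 0 30;0 0 0 0 0 0 30"

```text
time_s: 10.13
eef_pos: [617.6, 37.1, 54.7]
ee_rot: [0.0, -0.097, 0.995, -0.0]
force: [0.1, -0.2, -1.4]
grip_width: 0.412
grip_force: 50.0
```

drive_tool:
  commands: "0 0 -0.01 0 0 0 30;0 0 0 0 0 0 30;0 0 0 0 0 0 45;0 0 0 0 0 0 55;0 0 0 0 0 0 60;0 0 0 0 0 0 60;0 0 0.2 0 0 0 60;0 0 0.35 0 0 0 60;0 0 0.4 0 0 0 60;0 0 0.4 0 0 0 60;-0.35 0 0.1 0 0 0 60;-0.38 0 0 0 0 0 60;-0.38 0 0 0 0 0 60;-0.38 0 0 0 0 0 60;-0.2 0 0 0 0 0 60;0 0 0 0 0 0 60;0 0 0 0 0 0 60"

```text
time_s: 11.55
eef_pos: [448.5, 37.0, 199.2]
ee_rot: [0.001, -0.097, 0.995, -0.0]
force: [-0.3, 0.9, 1.1]
grip_width: 0.605
grip_force: 0.0
```

```bash
python3 - <<'E'
from h import *
t=capture("top")['pixels'][120:240,150:350];w=capture("scene")['pixels'][130:280,130:400]
cv2.imwrite("pics/v7.png",np.vstack([cv2.resize(w,(540,300),interpolation=cv2.INTER_CUBIC),cv2.resize(t,(540,300))]))
E
```

```text
(no output)
```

View pics/v7.png

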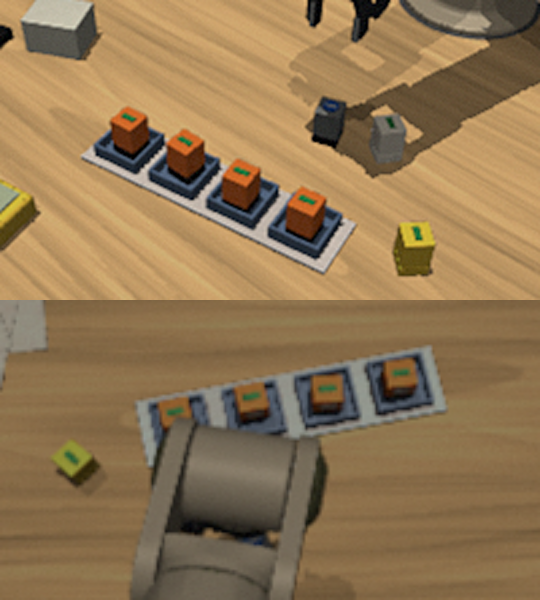

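All four relays stand upright in their cells, and nothing else has been disturbed.

```bash
python3 -c "from rig import finish_job; print(finish_job())"
```

```text
the job is handed in; nothing more can be done
None
```

Both spare orange relays now stand upright in the two previously empty cells, everything else in the final views is where it was, and the job was handed in at about 12 s of the 48 s allowed.

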